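Sweep kazoo caps into the caddy slot

ROBOT

A 7-joint arm with a two-finger parallel gripper is mounted at the origin on the work surface. World frame = base frame: x ahead of the robot, y to its left, z up, the work surface at z = 0. Lengths are in m, angles in rad, forces in N, time in s.
With the tool pointing down it reaches from about 0.425 to 0.925 m from the base axis. Payload 6.8 kg.
Tool frame: the origin (TCP) lies between the finger pads; the fingertips stand 17 mm ahead of it and the grasp point (between the pads) lies 2 mm behind it; z points along the fingers, x is the direction in which the jaws open and shut, and the axes are right-handed (so a half turn about z gives the same grasp; the last joint's range is limited). The gripper opens to 85 mm and grips with 20 to 120 N. Pads are 22 mm wide; open, the fingers measure 114 mm over their backs; the gripper's body (76 mm by 85 mm) begins 54 mm behind the grasp point. The pads swing forward as they close: fully open they stand 13 mm farther back than shut.
Start: joints at [-1.433, 0.477, 0.022, 1.555, -0.011, 1.109, -0.083], TCP at [0.164, 0.655, 0.209] pointing down, gripper open.
Joint ranges: [-2.96, 2.96], [-0.34, 2.1], [-1.41, 1.46], [0.24, 2.44], [-1.37, 4.51], [0.17, 1.92], [-2.96, 2.96]. Speed limits (rad/s): [2.39, 2.39, 3.14, 3.14, 3.14, 3.14, 3.14].

INTERFACE

Orientations are given as a unit quaternion [w, x, y, z].
In Python, from station import readout, read_camera, get_calibration, bot, models gives the robot as it stands.
- The arm moves only by the tool carry_out, never from a script. Its argument "deltas" is a list of rows, each a list of 2 entries, a list of its own where there are three numbers: the shift along the tool's x, y, z in cm, then the turn about the tool's z in degrees. A call has 1 to 10 rows; each row is the pose to reach, as a shift and turn from the pose measured when the call began, along the tool's axes at that moment; what a row does not reach only later rows make up. A row lasts 1/8 s, in which the tool goes at most 62.5 mm and 10.7 degrees, less where a joint would pass 70% of its speed; a pose out of reach is approached as far as the arm can. A call with a gripper value outside its range is refused whole. "hand" is the opening, from 0 (shut) to 1 (fully open), set as the call begins (left out, the last holds). The fingers move at their own pace and stop on an object; "newtons" is the grip in N (left out, the last holds). Time passes only in rows, so rows that repeat a pose let the fingers close. It gives the time, the measured TCP pose, the force and the opening at its end, in the units of the state.
- readout.get_obs(): the state, without advancing time (a new reading comes with each control period).
- read_camera(name): name is "scene" or "top" or "wrist"; returns the picture (384x512x3 uint8, red, green, blue); there is no depth.
- get_calibration(name): a dict with "fov_y" (degrees; the focal length in pixels is half the picture's height over the tangent of half this angle, whatever the lens; pixels are square), "cx", "cy" (the principal point, pixels), "world_from_camera" (4x4, takes a point from camera to world coordinates). Camera axes: x right, y down, z forward; pixel columns grow to the right and rows downward; lengths in m; the calibration is good to about 2 mm. A picture is of the moment at which its call begins: read the wrist's pose just before it. get_calibration takes no time and is no camera call; for the wrist camera it gives the pose at the moment of the call.
- bot.hand_in(): hands the job in, once; it reports no verdict.
Trained networks look in the newest picture that a camera, given by its name, has taken for a name from the list of things; names that differ only in an ending like _2 or _b are one class to them, and where a whole thing is asked for, a point or a joint stands for the part that bears it (a point fixed in the world has none). Each returns a list of dicts, best first, with "score" (0 to 1); they miss things now and then, are a little off and sometimes report something else, mostly with a low value. They report only what shows in the picture. A call takes as long as a camera call.
- models.spot_in(query, camera): "centre" ([row, column] in pixels, amid what is visible of it).
The state is a dict: "t": time; "q": joint angles; "joint_vel": joint speeds; "joint_torque": joint torques, N m; "eef_pos": TCP position; "tool_rot": TCP orientation; "contact_force": force on the tool from outside, world axes, zero at the start; "torque": the same for the moment, N m; "gripper_width": opening from 0.0 (shut) to 1.0 (fully open).
Only numpy, scipy, OpenCV 4.12 (cv2) and the standard library are available. Lean on these libraries where they do the work, as an engineer would, in place of code of your own. Each camera call takes 0.05 s, during which the arm holds its last target. There are 200 camera calls.

TASK

Put away the three loose yellow kazoo caps lying on the lid of the blue caddy: with your fingertips, sweep them along the lid one at a time through the narrow gate in the fence, so that each drops into the slot behind it. Never lift a cap off the lid, and leave the round tin, the clear cube box and the two kazoos beside the caddy where they are.

Things in the scene. Friction and masses are not known exactly. Their poses are not given: they have to be found in the camera images.
- caddy: Blue plastic caddy with a flat grey sliding lid, fixed to the table. Origin at table level; z up, x from the open near edge of the lid towards gate and slot, y to the left of that. Lid top is 60 mm above the origin, from x = -90 mm (no rim) to the slot, between side rails at y = +-117 mm. A fence crosses it; rails, fence and far wall (x = 104 mm) stand 12 mm above the lid.
- gate (a point): Centre of the gate at lid height, midway through the fence, 61.5 mm along x from the caddy's origin; axes as the caddy's. The gate is 36 mm wide along y: one cap passes, not two side by side. The fence is 5 mm thick; beside the gate it runs straight along y on each side, from 18 to 32 mm off the gate's centre, then slants back to its end at the side rail.
- slot (a point): Centre of the slot's mouth at lid height, 22.5 mm behind the gate along the caddy's x; axes as the caddy's. The slot is an open well with a floor, 40 mm along x, 64 mm along y, 55 mm deep. Its near edge is at the back of the gate posts, 2.5 mm past the gate's centre: a cap whose centre has passed that edge tips in and drops.
- fence_left (a point): Rear end of the slanting fence on the left (+y), at lid height, at caddy x = 0, y = 117 mm; the fence runs straight from here to 31 mm left of the gate's centre.
- fence_right (a point): The same end of the fence on the right, at caddy x = 0, y = -117 mm.
- cap1: Loose yellow plastic kazoo cap with a white membrane disc on top: a flat round disc 26 mm across and 12 mm high, about 14 g, lying flat on the lid in front of the fence (the near side, away from the slot). Origin at the centre of its underside, z up. The three caps are alike and may go in any order.
- cap2: Loose yellow plastic kazoo cap with a white membrane disc on top: a flat round disc 26 mm across and 12 mm high, about 14 g, lying flat on the lid in front of the fence (the near side, away from the slot). Origin at the centre of its underside, z up. The three caps are alike and may go in any order.
- cap3: Loose yellow plastic kazoo cap with a white membrane disc on top: a flat round disc 26 mm across and 12 mm high, about 14 g, lying flat on the lid in front of the fence (the near side, away from the slot). Origin at the centre of its underside, z up. The three caps are alike and may go in any order.
- cap1_center (a point): Centre of cap1, 6 mm above its underside.
- cap2_center (a point): Centre of cap2, 6 mm above its underside.
- cap3_center (a point): Centre of cap3, 6 mm above its underside.
- tin: Round stainless mini tin, 50 mm across and 24 mm high, standing on the lid behind the fence in one of the two far corners. Origin at the centre of its underside. Leave it.
- cube: Clear acrylic cube box, 40 mm each way, standing on the lid behind the fence in the other far corner. Origin at the centre of its underside. Leave it.
- kazoo1: Yellow plastic kazoo lying on the table to the left (+y) of the caddy, 135 mm long (x from -70 to 65 mm), 26 mm wide, 28 mm high. Origin at the underside. Leave it.
- kazoo2: The same kazoo on the right (-y) of the caddy. Leave it.

How it is judged:
By the outcome, as a careful person would: the job done as asked, in the order asked, and still so for the second after the job is handed in, with the robot touching nothing.
It also fails if it takes over 58 s, if anything falls off the work surface, if the arm or the gripper's body presses on something with over 40 N, if the wrist force passes 120 N, or if a joint passes its speed limit or range.

## Working session

There is one attempt and no reset: what is moved stays moved. The work goes in short steps, Python scripts to look and compute and a tool call to move; the robot and the scene stay as the last step left them, time stands still between calls to the robot, and variables do not carry over. Pictures are saved under pics/ and viewed, about 8 in all and at most 12, crops included, and the job is handed in when it is done.

Besides the shell and the picture viewer there is one more tool, called after "Emit:" in YAML: its name, and indented under it one key for each argument. carry_out: Moves the arm, as the interface text tells. Its arguments: {"type":"object","properties":{"deltas":{"type":"array"},"hand":{"type":"number"},"newtons":{"type":"number"}},"required":["deltas"]}

```bash
mkdir -p pics; ls; cat > h.py <<'E'
import numpy as np,cv2
from station import readout,read_camera,get_calibration,bot,models
def ray(cam,rc,z,cal=None):
    c=cal or get_calibration(cam);f=192/np.tan(np.radians(c["fov_y"])/2)
    T=np.array(c["world_from_camera"]);d=T[:3,:3]@np.array([(rc[1]-c["cx"])/f,(rc[0]-c["cy"])/f,1])
    o=T[:3,3];return o+d*(z-o[2])/d[2]
def snap(cam,name):
    im=np.array(read_camera(cam));cv2.imwrite(f"pics/{name}.png",im[:,:,::-1]);return im
E
python3 - <<'E'
from h import *
o=readout.get_obs();print(o["t"],o["eef_pos"],o["tool_rot"],o["gripper_width"])
a=snap("top","top0");b=snap("scene","scene0")
cv2.imwrite("pics/both.png",cv2.resize(np.hstack([a,b])[:,:,::-1],(800,300),interpolation=cv2.INTER_AREA))
for q,z in [("cap1",.066),("gate",.06),("slot",.06),("fence_left",.06),("fence_right",.06),("tin",.07),("cube",.08),("kazoo1",.02)]:
    for d in models.spot_in(q,"top"):
        print(q,round(d["score"],2),np.round(d["centre"]),np.round(ray("top",d["centre"],z),4))
E
```

```text
pics
0.0 [0.16413223 0.65410604 0.20752877] [ 6.11678341e-04  7.88449027e-01  6.15099441e-01 -6.59696362e-04] 0.9990036837742754
cap1 0.66 [237. 315.] [ 0.5202 -0.0752  0.066 ]
cap1 0.57 [259. 255.] [0.4895 0.0434 0.066 ]
cap1 0.57 [239. 285.] [ 0.5217 -0.0183  0.066 ]
gate 0.66 [225. 280.] [ 0.5498 -0.0108  0.06  ]
slot 0.68 [230. 278.] [ 0.5404 -0.0063  0.06  ]
slot 0.17 [181. 318.] [ 0.6315 -0.0958  0.06  ]
fence_left 0.82 [225. 281.] [ 0.5508 -0.0128  0.06  ]
fence_right 0.85 [230. 283.] [ 0.5404 -0.0153  0.06  ]
tin 0.76 [183. 315.] [ 0.626  -0.0869  0.07  ]
cube 0.67 [201. 230.] [0.6034 0.0817 0.08  ]
kazoo1 0.95 [192. 376.] [ 0.6074 -0.2219  0.02  ]
kazoo1 0.68 [273. 199.] [0.4743 0.156  0.02  ]
```

View pics/top0.png

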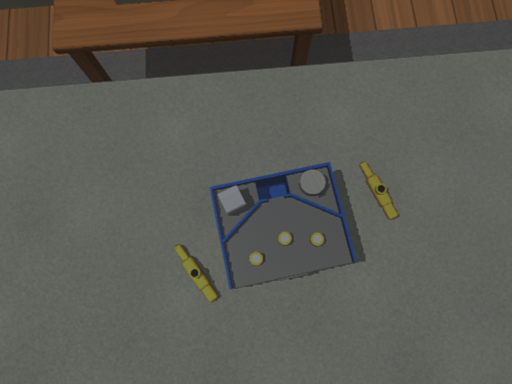

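Top view: the caddy is yawed about +11°, with the gate near pixel (275,197). The caps are at (315,239), (255,258) and (285,238), the tin is in the right far corner and the cube in the left. I'll move over it for a closer look.

Emit:
carry_out:
  deltas:
    - [[-6,4.5,-1],-3]
    - [[-11,8.5,-2],-6]
    - [[-16,12.4,-3],-9]
    - [[-21,16.2,-4],-12]
    - [[-26,20,-5],-15]
    - [[-31,24,-5],-18]
    - [[-36,27.8,-5],-21]
    - [[-41,31.7,-5],-24]
    - [[-46,35.5,-5],-25]
    - [[-51,39.4,-5],-25]
  hand: 0.14

```text
t: 1.75
eef_pos: [0.4136, 0.0834, 0.259]
tool_rot: [0.0, 0.636, 0.771, 0.001]
contact_force: [1.0, 0.5, 0.1]
gripper_width: 0.138
```

```bash
python3 - <<'E'
from h import *
o=readout.get_obs();print(o["t"],o["eef_pos"],o["tool_rot"],o["gripper_width"],o["q"])
c=get_calibration("wrist");print(c);snap("wrist","w0")
for q,z in [("cap1",.066),("gate",.06),("tin",.07),("cube",.08)]:
    for d in models.spot_in(q,"wrist"):
        print(q,round(d["score"],2),np.round(d["centre"]),np.round(ray("wrist",d["centre"],z,c),4))
E
```

```text
1.75 [0.41360573 0.08342607 0.25900412] [1.49709153e-04 6.36498287e-01 7.71277659e-01 8.25382496e-04] 0.13797517648320573 [-0.75268693 -0.0276775   0.40368727  2.0793935   0.01163181  1.08610605
  1.40715172]
{'fov_y': 68.24221675872516, 'cx': 252.23256625479422, 'cy': 195.25361992561557, 'world_from_camera': array([[-0.19076302,  0.93353634,  0.30351174,  0.33622592],
       [ 0.98163555,  0.18108406,  0.06000167,  0.06815909],
       [ 0.0010526 ,  0.30938402, -0.9509366 ,  0.42409253],
       [ 0.        ,  0.        ,  0.        ,  1.        ]])}
cap1 0.72 [216. 122.] [ 0.5137 -0.0777  0.066 ]
cap1 0.64 [214. 214.] [0.4866 0.0443 0.066 ]
cap1 0.59 [221. 158.] [ 0.5116 -0.0288  0.066 ]
cap1 0.58 [228. 165.] [ 0.5209 -0.0185  0.066 ]
tin 0.97 [289. 112.] [ 0.6316 -0.0838  0.07  ]
cube 0.67 [212. 213.] [0.4789 0.0445 0.08  ]
cube 0.51 [223. 156.] [ 0.5079 -0.0275  0.08  ]
cube 0.24 [289. 113.] [ 0.6232 -0.0792  0.08  ]
```

View pics/w0.png

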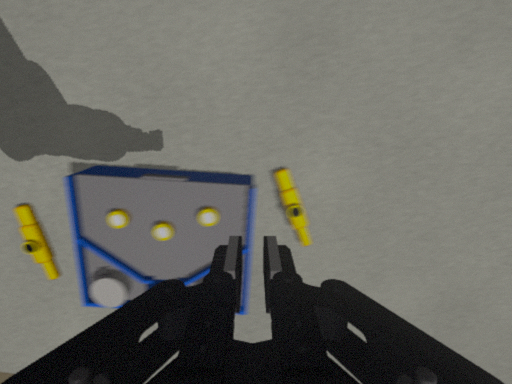

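The wrist view shows the three caps at (118,218), (162,231) and (207,217), plus the funnel fence. Next I'll fit the caddy pose to the blue rails and fence.

```bash
cat > fit.py <<'E'
from h import *
from scipy.optimize import least_squares
def seg(a,b,n=40): return np.linspace(a,b,n)
P=np.vstack([seg((0,.119),(.105,.119)),seg((0,-.119),(.105,-.119)),seg((-.09,.119),(0,.119)),seg((-.09,-.119),(0,-.119)),
 seg((.1055,-.119),(.1055,.119),80),seg((0,.117),(.0615,.031),50),seg((0,-.117),(.0615,-.031),50),seg((.0615,.018),(.0615,.032),8),seg((.0615,-.018),(.0615,-.032),8)])
def proj(c,W):
    f=192/np.tan(np.radians(c["fov_y"])/2);T=np.array(c["world_from_camera"]);p=(W-T[:3,3])@T[:3,:3]
    return np.c_[p[:,0]/p[:,2]*f+c["cx"],p[:,1]/p[:,2]*f+c["cy"]]
def world(p,xy,z): 
    c,s=np.cos(p[2]),np.sin(p[2]);return np.c_[p[0]+c*xy[:,0]-s*xy[:,1],p[1]+s*xy[:,0]+c*xy[:,1],np.full(len(xy),z)]
def fit(im,c,p0):
    b=im.astype(int);m=((b[:,:,2]-b[:,:,0]>40)).astype(np.uint8)
    dt=cv2.distanceTransform(1-m,cv2.DIST_L2,5)
    def r(p):
        uv=proj(c,world(p,P,.072)).astype(np.float32)
        return cv2.remap(dt,uv[:,0].reshape(-1,1),uv[:,1].reshape(-1,1),cv2.INTER_LINEAR,borderValue=20).ravel()
    s=least_squares(r,p0,loss="soft_l1",diff_step=1e-3,x_scale=[.01,.01,.05]);return s.x,s.cost,m,r
E
python3 - <<'E'
from fit import *
im=cv2.imread("pics/top0.png")[:,:,::-1];c=get_calibration("top")
best=min((fit(im,c,[.54+dx,-.015+dy,.2+da])[:2] for dx in(-.01,.0,.01) for dy in (-.01,0,.01) for da in (-.03,.03)),key=lambda t:t[1])
p=best[0];print(p,np.degrees(p[2]),best[1])
v=cv2.resize(im[150:300,190:370][:,:,::-1],None,fx=4,fy=4,interpolation=cv2.INTER_CUBIC)
for u in proj(c,world(p,P,.072)): cv2.circle(v,tuple(int(k) for k in ((u+.5-[190,150])*4)),1,(0,0,255),-1)
cv2.imwrite("pics/fit.png",v)
R=np.array([[np.cos(p[2]),np.sin(p[2])],[-np.sin(p[2]),np.cos(p[2])]])
for w in [(.5202,-.0752),(.4895,.0434),(.5217,-.0183),(.5137,-.0777),(.4866,.0443),(.5209,-.0185)]: print(np.round(R@(np.array(w)-p[:2])*1000,1))
print(world(p,np.array([[.0615,0]]),.06))
E
```

```text
[ 0.54321904 -0.0135534   0.12480911] 7.1510354446946 0.2322986125946045
[-30.5 -58.3]
[-46.2  63.2]
[-21.9  -2. ]
[-37.3 -60. ]
[-49.   64.5]
[-22.8  -2.1]
[[ 0.60424066 -0.00589755  0.06      ]]
```

View pics/fit.png

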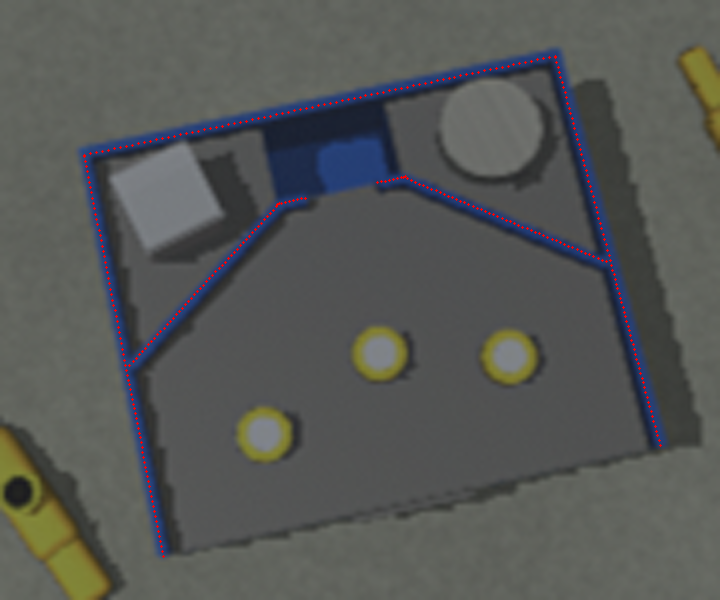

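The fit lies right on the rails and fence (yaw 7.15°). Next I'll get the cap centroids by colour and write a planner that gives the deltas.

```bash
cat > plan.py <<'E'
from fit import *
p=np.array([.5432,-.01355,.1248]); OFF=.0225
def caddy(w): 
    c,s=np.cos(p[2]),np.sin(p[2]);return np.array([[c,s],[-s,c]])@(np.array(w)[:2]-p[:2])*1000
def caps(cam,im,c):
    hsv=cv2.cvtColor(np.ascontiguousarray(im),cv2.COLOR_RGB2HSV)
    m=cv2.inRange(hsv,(22,110,70),(35,255,255))
    m=cv2.morphologyEx(m,cv2.MORPH_CLOSE,np.ones((3,3)))
    cs,_=cv2.findContours(m,cv2.RETR_EXTERNAL,cv2.CHAIN_APPROX_NONE)
    for k in cs:
        if cv2.contourArea(k)<25: continue
        (u,v),r=cv2.minEnclosingCircle(k);q=caddy(ray(cam,(v,u),.070,c))
        if abs(q[1])<115 and -110<q[0]<110: print("cap",(round(v),round(u)),round(r,1),np.round(q,1))
def plan(wps):
    """wps: (cap centre x,y mm caddy, heading deg caddy, TCP z mm) -> deltas in current tool frame"""
    o=readout.get_obs();w,x,y,z=o["tool_rot"];e=np.array(o["eef_pos"])
    tx=np.array([1-2*(y*y+z*z),2*(x*y+w*z)]);tx/=np.linalg.norm(tx);ty=np.array([tx[1],-tx[0]])
    yaw=np.degrees(np.arctan2(ty[1],ty[0]));print("t",round(o["t"],2),"tip caddy",np.round(caddy(e[:2]+OFF*ty),1),"head",round(yaw-np.degrees(p[2]),1),"z",round(e[2]*1000,1),"F",np.round(o["contact_force"],1))
    for cx,cy,h,z in wps:
        a=np.radians(h)+p[2];W=world(p,np.array([[cx,cy]])/1000,0)[0,:2]-OFF*np.array([np.cos(a),np.sin(a)])-e[:2]
        print([[round(100*W@tx,2),round(100*W@ty,2),round(100*(e[2]-z/1000),2)],round(-(np.degrees(a)-yaw),1)])
E
python3 - <<'E'
from plan import *
caps("top",cv2.imread("pics/top0.png")[:,:,::-1],get_calibration("top"))
caps("wrist",cv2.imread("pics/w0.png")[:,:,::-1],get_calibration("wrist"))
plan([(-35,-2,5,130),(-35,-2,5,100),(-35,-2,5,82)])
E
```

```text
cap (258, 256) 6.7 [-45.3  60.7]
cap (239, 317) 6.7 [-34.5 -60.1]
cap (238, 284) 6.8 [-19.9  -0.5]
cap (230, 163) 10.5 [-22.7  -1.9]
cap (218, 118) 11.0 [-37.  -61.2]
cap (216, 208) 10.4 [-47.9  59.7]
t 2.0 tip caddy [-94.5 116.1] head 3.7 z 258.6 F [-0.8  0.8 -0.7]
[[np.float64(-12.22), np.float64(5.17), np.float64(12.86)], np.float64(-1.3)]
[[np.float64(-12.22), np.float64(5.17), np.float64(15.86)], np.float64(-1.3)]
[[np.float64(-12.22), np.float64(5.17), np.float64(17.66)], np.float64(-1.3)]
```

Emit:
carry_out:
  deltas:
    - [[-6,2.5,5],2]
    - [[-11.9,5.15,10],3.7]
    - [[-11.9,5.15,14],3.7]
    - [[-11.9,5.15,15.5],3.7]
    - [[-11.9,5.15,16.5],3.7]
    - [[-11.9,5.15,17.2],3.7]
    - [[-11.9,5.15,17.6],3.7]
    - [[-11.9,5.15,17.6],3.7]

```text
t: 3.0
eef_pos: [0.4863, -0.0209, 0.0831]
tool_rot: [0.0, 0.661, 0.75, 0.001]
contact_force: [-0.2, 0.1, 0.9]
gripper_width: 0.138
```

```bash
python3 - <<'E'
from plan import *
plan([(x,y,0,82) for x,y in [(-22,-1),(-10,-1),(0,0),(30,0),(60,0),(68,0)]])
a=snap("scene","s1")
for q in ["cap1","gate","tin"]:
    print(q,[(round(d["score"],2),np.round(d["centre"])) for d in models.spot_in(q,"scene")])
cv2.imwrite("pics/s1.png",cv2.resize(a[:,:,::-1],(800,600)))
E
```

```text
t 3.0 tip caddy [-34.8  -0.2] head 0.1 z 83.1 F [-0.2  0.1  0.9]
[[np.float64(-0.08), np.float64(1.28), np.float64(0.11)], np.float64(0.1)]
[[np.float64(-0.08), np.float64(2.48), np.float64(0.11)], np.float64(0.1)]
[[np.float64(0.01), np.float64(3.48), np.float64(0.11)], np.float64(0.1)]
[[np.float64(0.01), np.float64(6.48), np.float64(0.11)], np.float64(0.1)]
[[np.float64(0.0), np.float64(9.48), np.float64(0.11)], np.float64(0.1)]
[[np.float64(0.0), np.float64(10.28), np.float64(0.11)], np.float64(0.1)]
cap1 [(0.63, array([173., 269.])), (0.6, array([168., 220.])), (0.58, array([210., 229.])), (0.55, array([196., 216.])), (0.53, array([214., 201.]))]
gate [(0.6, array([209., 230.]))]
tin [(0.64, array([230., 247.])), (0.21, array([302., 207.]))]
```

View pics/s1.png

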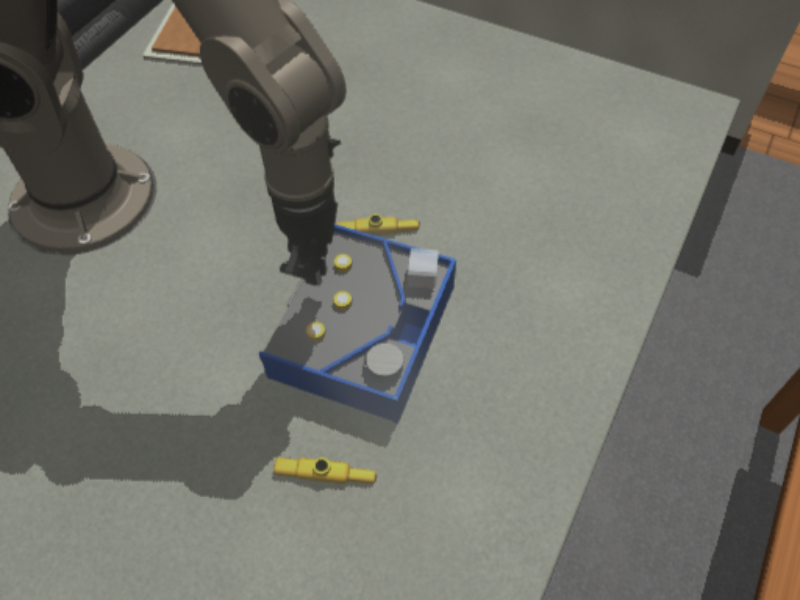

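Scene view: the fingertips are down on the lid, behind the middle cap at (342,299). The cap's path to the gate at (405,310) is clear, so I'll push.

Emit:
carry_out:
  deltas:
    - [[0,1,0.1],0]
    - [[0,1.6,0.1],0]
    - [[0,2.4,0.1],0]
    - [[0,3.2,0.1],0]
    - [[0,4,0.1],0]
    - [[0,4.8,0.1],0]
    - [[0,5.6,0.1],0]
    - [[0,6.4,0.1],0]
    - [[0,7.2,0.1],0]
    - [[0,7.2,0.1],0]

```text
t: 4.45
eef_pos: [0.5584, -0.0122, 0.0822]
tool_rot: [0.0, 0.661, 0.75, 0.001]
contact_force: [-0.1, -0.1, -1.3]
gripper_width: 0.14
```

```bash
python3 - <<'E'
from plan import *
plan([(50,0,0,82),(60,0,0,82),(68,0,0,82)])
for cam in ("top","scene"):
    im=snap(cam,cam+"2");caps(cam,im,get_calibration(cam))
E
```

```text
t 4.45 tip caddy [37.8 -0.5] head 0.1 z 82.2 F [-0.1 -0.1 -1.3]
[[np.float64(0.05), np.float64(1.22), np.float64(0.02)], np.float64(0.1)]
[[np.float64(0.05), np.float64(2.22), np.float64(0.02)], np.float64(0.1)]
[[np.float64(0.05), np.float64(3.02), np.float64(0.02)], np.float64(0.1)]
cap (211, 202) 5.6 [-34.9 -62.6]
cap (192, 218) 5.7 [-20.4  -3.4]
```

```bash
python3 - <<'E'
from plan import *
im=cv2.imread("pics/scene2.png")[130:280,160:310]
cv2.imwrite("pics/c2.png",cv2.resize(im,(600,600),interpolation=cv2.INTER_CUBIC))
E
```

```text
(no output)
```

View pics/c2.png

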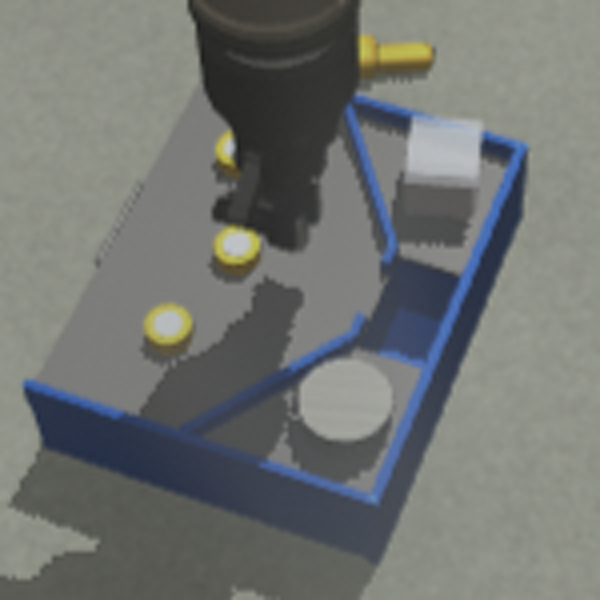

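The cap stayed put: the tips passed above it, so they stand higher than nominal. I'm over bare lid here, so I'll probe down gently.

Emit:
carry_out:
  deltas:
    - [[0,0,0.2],0]
    - [[0,0,0.4],0]
    - [[0,0,0.5],0]
    - [[0,0,0.5],0]

```text
t: 5.05
eef_pos: [0.5574, -0.0124, 0.0769]
tool_rot: [-0.0, 0.661, 0.75, 0.0]
contact_force: [-0.7, -0.5, -0.9]
gripper_width: 0.141
```

Emit:
carry_out:
  deltas:
    - [[0,0,0.1],0]
    - [[0,0,0.2],0]
    - [[0,0,0.3],0]
    - [[0,0,0.3],0]

```text
t: 5.55
eef_pos: [0.5574, -0.0124, 0.0738]
tool_rot: [-0.0, 0.661, 0.75, 0.0]
contact_force: [-0.1, 1.0, -0.1]
gripper_width: 0.138
```

Emit:
carry_out:
  deltas:
    - [[0,0,0.1],0]
    - [[0,0,0.2],0]
    - [[0,0,0.2],0]

```text
t: 5.92
eef_pos: [0.5573, -0.0124, 0.0718]
tool_rot: [-0.0, 0.661, 0.75, 0.0]
contact_force: [-0.9, 0.1, -0.1]
gripper_width: 0.14
```

Emit:
carry_out:
  deltas:
    - [[0,0,0.1],0]
    - [[0,0,0.2],0]
    - [[0,0,0.2],0]

```text
t: 6.3
eef_pos: [0.5572, -0.0124, 0.0697]
tool_rot: [-0.0, 0.661, 0.75, 0.0]
contact_force: [0.5, -0.1, 0.4]
gripper_width: 0.141
```

Emit:
carry_out:
  deltas:
    - [[0,0,0.1],0]
    - [[0,0,0.2],0]
    - [[0,0,0.2],0]

```text
t: 6.68
eef_pos: [0.5571, -0.0124, 0.0675]
tool_rot: [-0.0, 0.661, 0.75, 0.0]
contact_force: [-0.8, 0.1, -0.2]
gripper_width: 0.14
```

```bash
python3 - <<'E'
from plan import *
im=snap("scene","s3");cv2.imwrite("pics/c3.png",cv2.resize(im[130:280,160:310,::-1],(600,600),interpolation=cv2.INTER_CUBIC))
c=get_calibration("scene");o=readout.get_obs();e=np.array(o["eef_pos"])
for dz in (0,-.0075,-.017): print((proj(c,(e+[0,0,dz])[None])[0]-[160,130])*4)
print(o["q"])
E
```

```text
[293.80254658 262.45194229]
[294.42302272 269.92334248]
[295.19871063 279.26370936]
[-0.44304447  0.49981384  0.45741066  1.98141591 -0.32353423  0.73119399
  1.90573443]
```

View pics/c3.png

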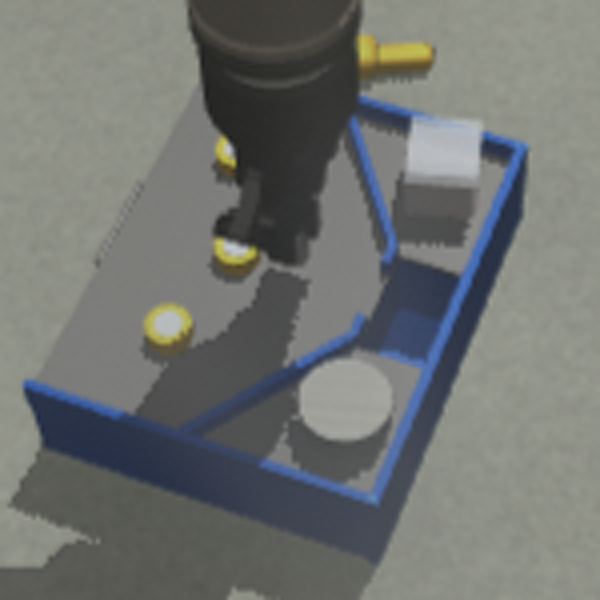

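```bash
python3 - <<'E'
from plan import *
c=get_calibration("wrist");im=snap("wrist","w3");o=readout.get_obs();e=np.array(o["eef_pos"])
im=im.copy()
for dz in (0,-.0075,-.017): print(proj(c,(e+[0,0,dz])[None])[0])
im=np.clip(im.astype(float)*2,0,255).astype(np.uint8)
cv2.imwrite("pics/w3b.png",cv2.resize(im[100:384,100:420,::-1],None,fx=2,fy=2,interpolation=cv2.INTER_CUBIC))
E
```

```text
[252.30688518 232.66984722]
[252.29332322 227.78260786]
[252.27755115 222.0989214 ]
```

View pics/w3b.png

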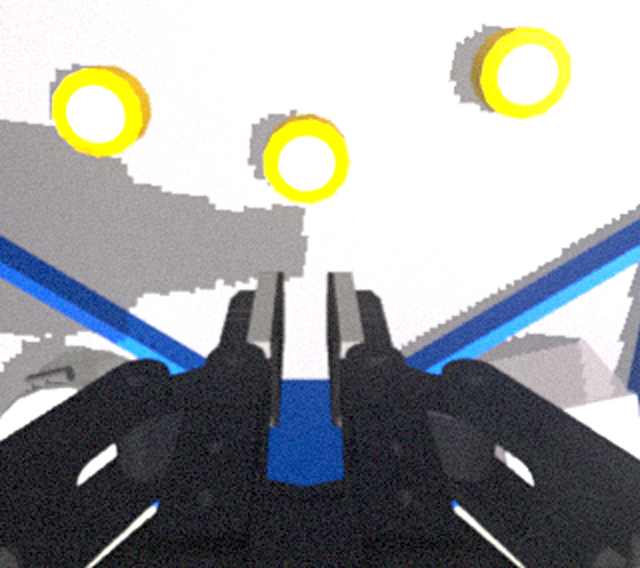

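In the wrist view the jaws are aligned across the gate, which shows as the blue slot at crop (305,430). But the gap width, the shadow and the scene projection all put the tips about 20–25 mm above the lid, higher than stated. I'll keep probing down.

Emit:
carry_out:
  deltas:
    - [[0,0,0.3],0]
    - [[0,0,0.6],0]
    - [[0,0,0.8],0]
    - [[0,0,1.0],0]
    - [[0,0,1.0],0]

```text
t: 7.4
eef_pos: [0.5571, -0.0124, 0.0575]
tool_rot: [-0.0, 0.661, 0.75, 0.0]
contact_force: [0.7, -0.5, -0.7]
gripper_width: 0.142
```

```bash
python3 - <<'E'
from plan import *
c=get_calibration("wrist");im=snap("wrist","w4")
im=np.clip(im.astype(float)*2,0,255).astype(np.uint8)
s=cv2.imread("pics/s3.png");s=snap("scene","s4")
v=np.hstack([cv2.resize(im[130:330,160:360,::-1],(400,400)),cv2.resize(s[130:280,160:310,::-1],(400,400))])
cv2.imwrite("pics/v4.png",v)
E
```

```text
(no output)
```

View pics/v4.png

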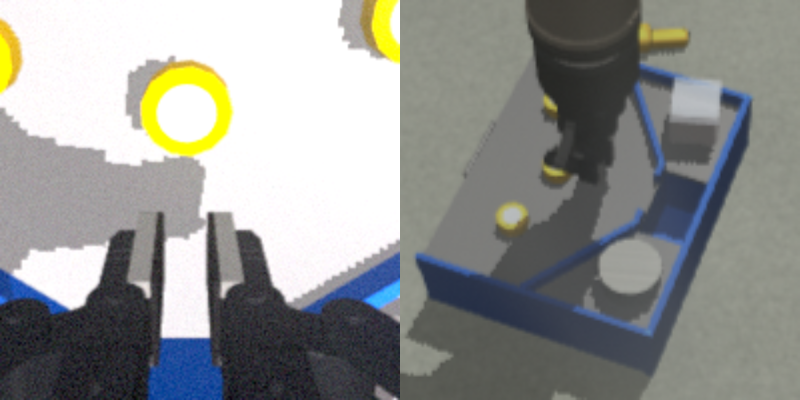

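The shadow gap is shrinking in step with the descent, which puts lid contact at TCP z ≈ 0.040–0.044. I'll probe in small steps.

Emit:
carry_out:
  deltas:
    - [[0,0,0.3],0]
    - [[0,0,0.6],0]
    - [[0,0,0.9],0]
    - [[0,0,1.0],0]
    - [[0,0,1.0],0]

```text
t: 8.12
eef_pos: [0.5572, -0.0124, 0.0476]
tool_rot: [-0.0, 0.661, 0.75, 0.0]
contact_force: [-0.5, -0.4, -0.7]
gripper_width: 0.147
```

Emit:
carry_out:
  deltas:
    - [[0,0,0.1],0]
    - [[0,0,0.2],0]
    - [[0,0,0.2],0]

```text
t: 8.5
eef_pos: [0.5571, -0.0124, 0.0455]
tool_rot: [-0.0, 0.661, 0.75, 0.0]
contact_force: [-0.3, -0.8, -0.9]
gripper_width: 0.142
```

Emit:
carry_out:
  deltas:
    - [[0,0,0.1],0]
    - [[0,0,0.2],0]
    - [[0,0,0.2],0]

```text
t: 8.88
eef_pos: [0.5571, -0.0124, 0.0434]
tool_rot: [-0.0, 0.661, 0.75, 0.0]
contact_force: [-0.3, 0.0, -0.5]
gripper_width: 0.14
```

Emit:
carry_out:
  deltas:
    - [[0,0,0.1],0]
    - [[0,0,0.15],0]
    - [[0,0,0.15],0]

```text
t: 9.25
eef_pos: [0.557, -0.0124, 0.0418]
tool_rot: [-0.0, 0.661, 0.75, -0.0]
contact_force: [-0.6, -0.6, 0.6]
gripper_width: 0.144
```

Emit:
carry_out:
  deltas:
    - [[0,0,0.1],0]
    - [[0,0,0.15],0]
    - [[0,0,0.15],0]

```text
t: 9.62
eef_pos: [0.557, -0.0124, 0.0403]
tool_rot: [-0.0, 0.661, 0.75, -0.0]
contact_force: [-0.1, -0.7, 0.4]
gripper_width: 0.141
```

```bash
python3 - <<'E'
from plan import *
im=snap("wrist","w5")
im=np.clip(im.astype(float)*2,0,255).astype(np.uint8)
cv2.imwrite("pics/v5.png",cv2.resize(im[130:280,160:360,::-1],(800,600)))
E
```

```text
(no output)
```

View pics/v5.png

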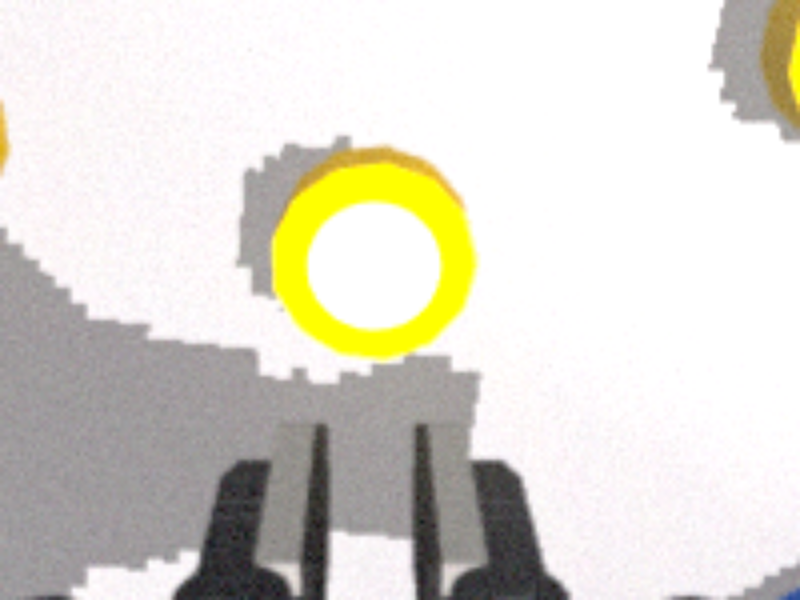

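Emit:
carry_out:
  deltas:
    - [[0,0,0.1],0]
    - [[0,0,0.15],0]
    - [[0,0,0.15],0]

```text
t: 10.05
eef_pos: [0.5569, -0.0124, 0.0387]
tool_rot: [-0.0, 0.661, 0.75, -0.0]
contact_force: [0.5, -0.2, 0.7]
gripper_width: 0.14
```

Emit:
carry_out:
  deltas:
    - [[0,0,0.1],0]
    - [[0,0,0.15],0]
    - [[0,0,0.15],0]

```text
t: 10.42
eef_pos: [0.557, -0.0124, 0.0376]
tool_rot: [-0.001, 0.661, 0.75, 0.0]
contact_force: [-1.8, 0.1, 4.7]
gripper_width: 0.142
```

Emit:
carry_out:
  deltas:
    - [[0,0,0.1],0]
    - [[0,0,0.15],0]
    - [[0,0,0.15],0]

```text
t: 10.8
eef_pos: [0.5571, -0.0124, 0.0376]
tool_rot: [-0.001, 0.662, 0.75, 0.0]
contact_force: [-6.3, 0.9, 17.8]
gripper_width: 0.141
```

Lid contact is at TCP z = 0.0376, so the working height is about 0.0415. I'll lift, go back behind the middle cap and lower.

Emit:
carry_out:
  deltas:
    - [[0,0,-1.5],0]
    - [[0,0,-3.2],0]
    - [[0,-2,-3.2],0]
    - [[0,-5,-3.2],0]
    - [[0,-7.4,-3.2],0]
    - [[0,-7.4,-3.2],0]
    - [[0,-7.4,-2],0]
    - [[0,-7.4,-1],0]
    - [[0,-7.4,-0.45],0]
    - [[0,-7.4,-0.45],0]

```text
t: 12.05
eef_pos: [0.4834, -0.0218, 0.0413]
tool_rot: [-0.001, 0.662, 0.75, -0.0]
contact_force: [-0.9, 0.3, 0.1]
gripper_width: 0.139
```

Emit:
carry_out:
  deltas:
    - [[0,0.7,0],0]
    - [[0,1.4,0],0]
    - [[0,2.1,0],0]
    - [[0,2.9,0],0]
    - [[0,3.7,0],0]
    - [[0,4.5,0],0]
    - [[0,5,0],0]

```text
t: 12.92
eef_pos: [0.5336, -0.0155, 0.0412]
tool_rot: [-0.001, 0.662, 0.75, -0.0]
contact_force: [-0.4, 0.5, 0.2]
gripper_width: 0.138
```

```bash
python3 - <<'E'
from plan import *
plan([(40,0,0,41.5),(60,0,0,41.5),(68,0,0,41.5)])
for cam in ("wrist","scene"):
    c=get_calibration(cam);im=snap(cam,cam+"6");print(cam);caps(cam,im,c)
E
```

```text
t 12.93 tip caddy [12.7 -0.7] head 0.0 z 41.2 F [-0.4  0.5  0.2]
[[np.float64(0.07), np.float64(2.73), np.float64(-0.03)], np.float64(0.0)]
[[np.float64(0.07), np.float64(4.73), np.float64(-0.03)], np.float64(0.0)]
[[np.float64(0.07), np.float64(5.53), np.float64(-0.03)], np.float64(0.0)]
wrist
cap (304, 252) 13.6 [21.9 -0.9]
cap (276, 252) 14.6 [ 3.1 -0.6]
cap (207, 138) 27.7 [-37.5 -59.5]
cap (188, 374) 28.8 [-48.   60.3]
cap (84, 495) 19.4 [-96.6 108.6]
scene
```

The middle cap is seated in the notch at about x = 12.5. Pushing it on through.

Emit:
carry_out:
  deltas:
    - [[0.05,0.8,0],0]
    - [[0.1,1.6,0],0]
    - [[0.1,2.4,0],0]
    - [[0.1,3.2,0],0]
    - [[0.1,4,0],0]
    - [[0.1,4.8,0],0]
    - [[0.1,5.4,0],0]
    - [[0.1,5.5,0],0]

```text
t: 14.02
eef_pos: [0.5886, -0.0075, 0.0412]
tool_rot: [-0.001, 0.661, 0.75, 0.0]
contact_force: [-0.5, 0.3, 0.2]
gripper_width: 0.138
```

```bash
python3 - <<'E'
from plan import *
plan([(68,0,0,41.5)])
c=get_calibration("wrist");im=snap("wrist","w7");caps("wrist",im,c)
s=snap("scene","s7")
im=np.clip(im.astype(float)*1.5,0,255).astype(np.uint8)
cv2.imwrite("pics/v7.png",np.hstack([cv2.resize(im[180:380,160:360,::-1],(400,400)),cv2.resize(s[130:280,160:310,::-1],(400,400))]))
E
```

```text
t 14.03 tip caddy [68.2  0.3] head 0.0 z 41.2 F [-0.5  0.3  0.2]
[[np.float64(-0.03), np.float64(-0.02), np.float64(-0.03)], np.float64(0.0)]
cap (276, 252) 11.5 [58.3  0.1]
cap (95, 122) 33.7 [-36.6 -59.1]
cap (68, 387) 35.7 [-47.9  59.7]
```

View pics/v7.png

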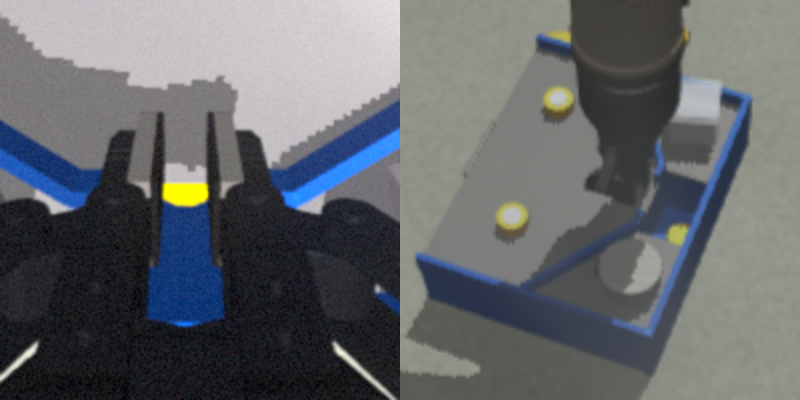

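The first cap is in the slot: yellow shows inside it at scene crop (680,235). Next is the right-hand cap, pushed along a curved path with the heading easing from 30° to 0.

```bash
python3 - <<'E'
from plan import *
plan([(50,0,0,75),(-48,-69.5,30,75),(-48,-69.5,30,41.5)])
print(readout.get_obs()["q"])
E
```

```text
t 14.12 tip caddy [67.7  0.3] head 0.0 z 41.1 F [-0.  -1.  -0.1]
[[np.float64(-0.03), np.float64(-1.77), np.float64(-3.39)], np.float64(0.0)]
[[np.float64(-8.1), np.float64(-11.27), np.float64(-3.39)], np.float64(-30.0)]
[[np.float64(-8.1), np.float64(-11.27), np.float64(-0.04)], np.float64(-30.0)]
[-0.41499531  0.58133122  0.43051406  1.91819246 -0.35757697  0.71911638
  1.92186555]
```

Emit:
carry_out:
  deltas:
    - [[0,-1,-1],0]
    - [[0,-1.8,-3.4],0]
    - [[-2.5,-4.5,-3.4],-8]
    - [[-5,-7.5,-3.4],-16]
    - [[-7,-10,-3.4],-24]
    - [[-8.1,-11.3,-3.4],-30]
    - [[-8.1,-11.3,-3.4],-30]
    - [[-8.1,-11.3,-2],-30]
    - [[-8.1,-11.3,-0.6],-30]
    - [[-8.1,-11.3,0],-30]

```text
t: 15.38
eef_pos: [0.4854, -0.1014, 0.0395]
tool_rot: [-0.002, 0.445, 0.896, -0.0]
contact_force: [-0.7, 0.4, 0.8]
gripper_width: 0.142
```

```bash
python3 - <<'E'
from plan import *
plan([(-48,-69.5,30,41.5),(-42,-64.5,30,41.5),(-36,-59.5,30,41.5),(-30,-53.5,30,41.5),(-24,-47.5,30,41.5),(-18,-41,30,41.5),(-12,-35,30,41.5),(-6,-29,30,41.5)])
c=get_calibration("wrist");im=snap("wrist","w8");caps("wrist",im,c);print(readout.get_obs()["q"])
E
```

```text
t 15.38 tip caddy [-48.8 -68.7] head 30.1 z 39.5 F [-0.7  0.4  0.8]
[[np.float64(-0.11), np.float64(0.03), np.float64(-0.2)], np.float64(0.1)]
[[np.float64(0.03), np.float64(0.8), np.float64(-0.2)], np.float64(0.1)]
[[np.float64(0.16), np.float64(1.57), np.float64(-0.2)], np.float64(0.1)]
[[np.float64(0.38), np.float64(2.39), np.float64(-0.2)], np.float64(0.1)]
[[np.float64(0.6), np.float64(3.21), np.float64(-0.2)], np.float64(0.1)]
[[np.float64(0.86), np.float64(4.06), np.float64(-0.2)], np.float64(0.1)]
[[np.float64(1.08), np.float64(4.88), np.float64(-0.2)], np.float64(0.1)]
[[np.float64(1.3), np.float64(5.7), np.float64(-0.2)], np.float64(0.1)]
cap (322, 508) 14.7 [-106.4   71.2]
cap (311, 254) 24.5 [-38.4 -62. ]
[-0.17751265  0.44925458  0.31862097  2.12722868 -0.24328529  0.6037076
  2.53359967]
```

Emit:
carry_out:
  deltas:
    - [[-0.1,0.1,-0.15],0]
    - [[0,0.8,-0.15],0]
    - [[0.15,1.5,-0.15],0]
    - [[0.4,2.3,-0.15],0]
    - [[0.6,3.1,-0.15],0]
    - [[0.85,3.9,-0.15],0]
    - [[1.1,4.7,-0.15],0]
    - [[1.3,5.5,-0.15],0]
    - [[1.3,5.7,-0.15],0]

```text
t: 16.55
eef_pos: [0.5231, -0.056, 0.0406]
tool_rot: [-0.002, 0.444, 0.896, -0.0]
contact_force: [-0.6, -0.1, 0.3]
gripper_width: 0.141
```

```bash
python3 - <<'E'
from plan import *
plan([(-1,-23,28,41.5),(5,-17,24,41.5),(11,-11.5,20,41.5),(18,-7,15,41.5),(25,-3.5,10,41.5),(32,-1,5,41.5),(39,0,0,41.5)])
c=get_calibration("wrist");im=snap("wrist","w9");caps("wrist",im,c);s=snap("scene","s9");caps("scene",s,get_calibration("scene"))
E
```

```text
t 16.55 tip caddy [ -5.7 -28.4] head 30.1 z 40.6 F [-0.6 -0.1  0.3]
[[np.float64(0.31), np.float64(0.68), np.float64(-0.09)], np.float64(2.1)]
[[np.float64(0.68), np.float64(1.51), np.float64(-0.09)], np.float64(6.1)]
[[np.float64(1.01), np.float64(2.33), np.float64(-0.09)], np.float64(10.1)]
[[np.float64(1.24), np.float64(3.2), np.float64(-0.09)], np.float64(15.1)]
[[np.float64(1.38), np.float64(4.04), np.float64(-0.09)], np.float64(20.1)]
[[np.float64(1.43), np.float64(4.85), np.float64(-0.09)], np.float64(25.1)]
[[np.float64(1.34), np.float64(5.6), np.float64(-0.09)], np.float64(30.1)]
cap (305, 252) 13.6 [  2.4 -24.1]
cap (301, 420) 27.1 [-48.2  58.2]
cap (277, 252) 14.6 [-13.9 -33.5]
cap (255, 508) 8.3 [-95.2  80.2]
cap (204, 220) 5.7 [ -4.1 -31.2]
```

Cap seated (mean ≈ (−5.7,−28.8)). Curving it to the gate axis.

Emit:
carry_out:
  deltas:
    - [[0.3,0.7,-0.1],2]
    - [[0.7,1.5,-0.1],6]
    - [[1.0,2.3,-0.1],10]
    - [[1.25,3.2,-0.1],15]
    - [[1.4,4.05,-0.1],20]
    - [[1.45,4.85,-0.1],25]
    - [[1.35,5.6,-0.1],30]
    - [[1.35,5.6,-0.1],30]

```text
t: 17.65
eef_pos: [0.5594, -0.0119, 0.0414]
tool_rot: [-0.002, 0.661, 0.751, -0.001]
contact_force: [0.4, 0.1, -0.5]
gripper_width: 0.139
```

```bash
python3 - <<'E'
from plan import *
plan([(47,0,0,41.5),(55,0,0,41.5),(68,0,0,41.5)])
c=get_calibration("wrist");im=snap("wrist","w10");caps("wrist",im,c);s=snap("scene","s10");caps("scene",s,get_calibration("scene"))
E
```

```text
t 17.65 tip caddy [38.8 -0.4] head 0.1 z 41.4 F [ 0.4  0.1 -0.5]
[[np.float64(0.04), np.float64(0.82), np.float64(-0.01)], np.float64(0.1)]
[[np.float64(0.04), np.float64(1.62), np.float64(-0.01)], np.float64(0.1)]
[[np.float64(0.04), np.float64(2.92), np.float64(-0.01)], np.float64(0.1)]
cap (305, 252) 13.6 [48.8 -0.5]
cap (277, 252) 14.6 [30.2 -0.4]
cap (135, 380) 30.9 [-48.   60.2]
cap (34, 504) 7.0 [-91.2 107.6]
```

Emit:
carry_out:
  deltas:
    - [[0.05,0.8,0],0]
    - [[0.05,1.6,0],0]
    - [[0.05,2.4,0],0]
    - [[0.05,2.9,0],0]
    - [[0.05,3.0,0],0]
    - [[0.05,3.0,0],0]

```text
t: 18.5
eef_pos: [0.5884, -0.0081, 0.0412]
tool_rot: [-0.002, 0.661, 0.751, -0.001]
contact_force: [0.2, -0.4, 0.1]
gripper_width: 0.142
```

```bash
python3 - <<'E'
from plan import *
plan([(50,0,0,75),(-60,70,-30,75),(-60,70,-30,41.5)])
c=get_calibration("wrist");im=snap("wrist","w11");caps("wrist",im,c);s=snap("scene","s11");caps("scene",s,get_calibration("scene"))
E
```

```text
t 18.5 tip caddy [68.  -0.2] head 0.1 z 41.2 F [ 0.2 -0.4  0.1]
[[np.float64(0.03), np.float64(-1.8), np.float64(-3.38)], np.float64(0.1)]
[[np.float64(8.18), np.float64(-12.48), np.float64(-3.38)], np.float64(30.1)]
[[np.float64(8.18), np.float64(-12.48), np.float64(-0.03)], np.float64(30.1)]
cap (276, 252) 12.0 [58.4 -0.3]
cap (71, 390) 35.4 [-47.   60.6]
cap (215, 261) 6.5 [ 87.9 -28.8]
cap (168, 219) 5.6 [-45.1  57. ]
```

Emit:
carry_out:
  deltas:
    - [[0,-1,-1],0]
    - [[0,-1.8,-3.4],0]
    - [[2.5,-5,-3.4],8]
    - [[5,-8.5,-3.4],16]
    - [[7,-11,-3.4],24]
    - [[8.2,-12.5,-3.4],30]
    - [[8.2,-12.5,-3.4],30]
    - [[8.2,-12.5,-2],30]
    - [[8.2,-12.5,-0.6],30]
    - [[8.2,-12.5,0],30]

```text
t: 19.85
eef_pos: [0.4534, 0.0564, 0.0406]
tool_rot: [-0.002, 0.833, 0.554, -0.003]
contact_force: [-0.2, -0.2, -0.6]
gripper_width: 0.138
```

```bash
python3 - <<'E'
from plan import *
plan([(-54,65.5,-30,41.5),(-47,60,-30,41.5),(-41,55,-30,41.5),(-35,50,-30,41.5),(-29,45,-30,41.5),(-23,40,-30,41.5),(-17,35,-30,41.5),(-11,30,-30,41.5),(-5,25,-30,41.5)])
c=get_calibration("wrist");im=snap("wrist","w12");caps("wrist",im,c);s=snap("scene","s12");caps("scene",s,get_calibration("scene"))
cv2.imwrite("pics/v12.png",cv2.resize(s[130:280,160:310,::-1],(600,600),interpolation=cv2.INTER_CUBIC))
E
```

```text
t 19.85 tip caddy [-60.9  69.4] head -29.9 z 40.6 F [-0.2 -0.2 -0.6]
[[np.float64(0.01), np.float64(0.79), np.float64(-0.09)], np.float64(0.1)]
[[np.float64(-0.12), np.float64(1.67), np.float64(-0.09)], np.float64(0.1)]
[[np.float64(-0.25), np.float64(2.44), np.float64(-0.09)], np.float64(0.1)]
[[np.float64(-0.39), np.float64(3.21), np.float64(-0.09)], np.float64(0.1)]
[[np.float64(-0.52), np.float64(3.98), np.float64(-0.09)], np.float64(0.1)]
[[np.float64(-0.66), np.float64(4.75), np.float64(-0.09)], np.float64(0.1)]
[[np.float64(-0.79), np.float64(5.52), np.float64(-0.09)], np.float64(0.1)]
[[np.float64(-0.93), np.float64(6.29), np.float64(-0.09)], np.float64(0.1)]
[[np.float64(-1.06), np.float64(7.06), np.float64(-0.09)], np.float64(0.1)]
cap (310, 252) 24.2 [-49.6  63. ]
cap (216, 260) 6.4 [ 87.4 -30.8]
cap (168, 219) 5.6 [-44.9  57.3]
```

View pics/v12.png

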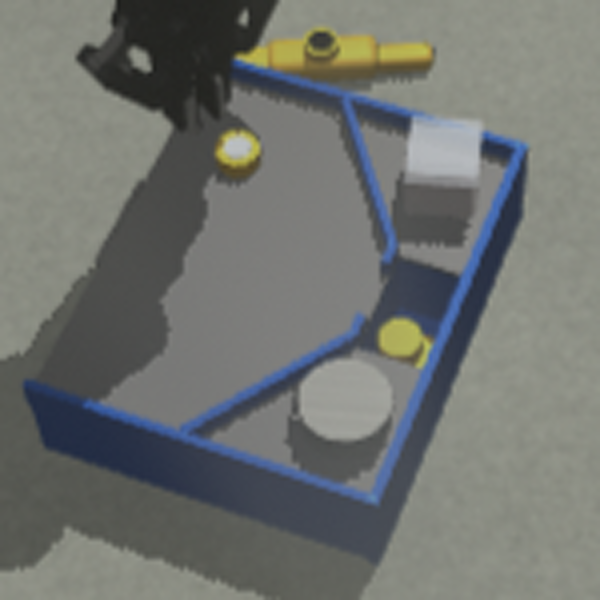

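Two caps now show in the slot, around (400,340) and (425,350), and the tin and cube haven't moved. The last cap at (238,150) sits just ahead of the fingertips.

Emit:
carry_out:
  deltas:
    - [[0,0.8,-0.1],0]
    - [[-0.1,1.6,-0.1],0]
    - [[-0.25,2.4,-0.1],0]
    - [[-0.4,3.2,-0.1],0]
    - [[-0.5,4,-0.1],0]
    - [[-0.65,4.75,-0.1],0]
    - [[-0.8,5.5,-0.1],0]
    - [[-0.95,6.3,-0.1],0]
    - [[-1.05,7,-0.1],0]
    - [[-1.05,7,-0.1],0]

```text
t: 21.2
eef_pos: [0.5144, 0.0194, 0.0416]
tool_rot: [-0.002, 0.833, 0.553, -0.003]
contact_force: [-0.7, -0.4, 0.8]
gripper_width: 0.14
```

```bash
python3 - <<'E'
from plan import *
plan([(1,20,-28,41.5),(7,15,-24,41.5),(13,10.5,-20,41.5),(19,6.5,-15,41.5),(26,3.5,-10,41.5),(33,1.2,-5,41.5),(40,0,0,41.5)])
c=get_calibration("wrist");im=snap("wrist","w13");caps("wrist",im,c)
E
```

```text
t 21.2 tip caddy [-5. 25.] head -29.9 z 41.6 F [-0.7 -0.4  0.8]
[[np.float64(-0.21), np.float64(0.77), np.float64(0.01)], np.float64(-1.9)]
[[np.float64(-0.5), np.float64(1.55), np.float64(0.01)], np.float64(-5.9)]
[[np.float64(-0.75), np.float64(2.32), np.float64(0.01)], np.float64(-9.9)]
[[np.float64(-0.99), np.float64(3.08), np.float64(0.01)], np.float64(-14.9)]
[[np.float64(-1.09), np.float64(3.89), np.float64(0.01)], np.float64(-19.9)]
[[np.float64(-1.12), np.float64(4.69), np.float64(0.01)], np.float64(-24.9)]
[[np.float64(-1.05), np.float64(5.45), np.float64(0.01)], np.float64(-29.9)]
cap (306, 252) 13.5 [ 4.1 19.9]
cap (277, 252) 14.3 [-12.3  29.4]
```

Emit:
carry_out:
  deltas:
    - [[-0.2,0.8,0],-2]
    - [[-0.5,1.55,0],-6]
    - [[-0.75,2.3,0],-10]
    - [[-1.0,3.1,0],-15]
    - [[-1.1,3.9,0],-20]
    - [[-1.1,4.7,0],-25]
    - [[-1.05,5.45,0],-30]
    - [[-1.05,5.45,0],-30]

```text
t: 22.25
eef_pos: [0.5608, -0.0117, 0.0413]
tool_rot: [-0.002, 0.661, 0.75, -0.002]
contact_force: [0.5, -0.1, -0.0]
gripper_width: 0.145
```

```bash
python3 - <<'E'
from plan import *
plan([(47,0,0,41.5),(55,0,0,41.5),(68,0,0,41.5)])
c=get_calibration("wrist");im=snap("wrist","w14");caps("wrist",im,c)
E
```

```text
t 22.25 tip caddy [40.2 -0.3] head 0.1 z 41.3 F [ 0.5 -0.1 -0. ]
[[np.float64(0.03), np.float64(0.68), np.float64(-0.02)], np.float64(0.1)]
[[np.float64(0.03), np.float64(1.48), np.float64(-0.02)], np.float64(0.1)]
[[np.float64(0.03), np.float64(2.78), np.float64(-0.02)], np.float64(0.1)]
cap (306, 252) 13.5 [50.4 -0.5]
cap (277, 252) 14.6 [31.4 -0.2]
```

Emit:
carry_out:
  deltas:
    - [[0.05,0.7,0],0]
    - [[0.05,1.5,0],0]
    - [[0.05,2.3,0],0]
    - [[0.05,2.75,0],0]
    - [[0.05,2.85,0],0]
    - [[0.05,2.85,0],0]

```text
t: 23.05
eef_pos: [0.5883, -0.0074, 0.0408]
tool_rot: [-0.003, 0.662, 0.75, -0.003]
contact_force: [-0.3, -0.5, -0.7]
gripper_width: 0.139
```

Emit:
carry_out:
  deltas:
    - [[0,-1,-1],0]
    - [[0,-1.8,-4],0]
    - [[0,-4,-8],0]
    - [[0,-8,-12],0]
    - [[0,-12,-15],0]
    - [[0,-14,-17],0]
    - [[0,-14,-19],0]
    - [[0,-14,-19],0]

```text
t: 24.05
eef_pos: [0.451, -0.0249, 0.2333]
tool_rot: [-0.002, 0.662, 0.75, -0.001]
contact_force: [0.2, 0.6, 0.6]
gripper_width: 0.135
```

```bash
python3 - <<'E'
from plan import *
o=readout.get_obs();print(o["t"],o["eef_pos"])
s=snap("scene","s15");caps("scene",s,get_calibration("scene"));w=snap("wrist","w15")
for q in("tin","cube"): print(q,[(round(d["score"],2),np.round(d["centre"])) for d in models.spot_in(q,"scene")][:1])
cv2.imwrite("pics/v15.png",np.hstack([cv2.resize(s[130:280,160:310,::-1],(400,400)),cv2.resize(w[0:384,64:448,::-1],(400,400))]))
E
```

```text
24.05 [ 0.450994   -0.02494506  0.23333705]
cap (213, 262) 7.4 [ 88.7 -21.5]
tin [(0.64, array([232., 247.]))]
cube [(0.92, array([171., 270.]))]
```

View pics/v15.png

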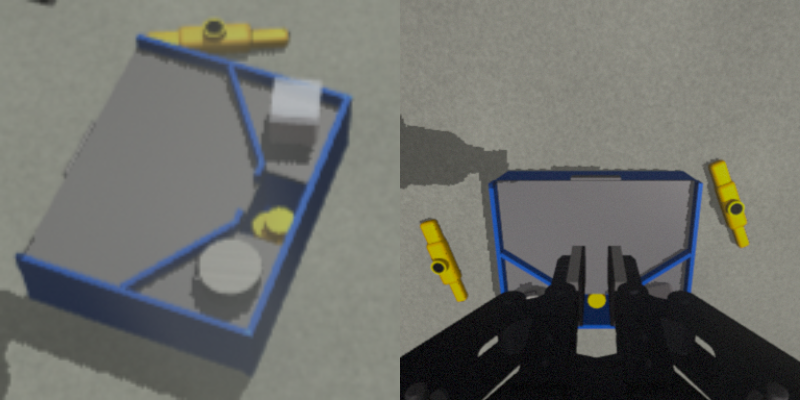

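The lid is empty, the yellow caps sit in the slot at (275,222), and the tin, cube and kazoos are in place. Handing in.

```bash
python3 -c "
from h import *
print(bot.hand_in(), readout.get_obs()['t'])"
```

```text
the job is handed in; nothing more can be done
the job is handed in; nothing more can be done
```

I swept all three caps along the lid and through the gate one at a time, each seated between the slightly open fingertips. None was gripped or lifted. I handed the job in at about 24 s of the 58 s allowed.

**Last checks:** the final scene and wrist pictures show the lid empty and yellow caps inside the slot. The tin, the cube and both kazoos appear where they started. The caps overlap in the slot, so I couldn't count three separately there. I saw two in the slot after the second push, and the third was gone from the lid after its push.

**What disagreed:** the first push passed over the middle cap without moving it, because the fingertips are about 22 mm behind the reported TCP, not the stated 17 mm ahead of it. I found the true height by probing gently on bare lid (up to 18 N on contact) and used that for all three pushes.

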